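# Unscrew the guarded water-filter cap of unknown thread hand and hold it off

### The job

Take the metal guard off the filter canister and hang it by its square eye on the hook stand, letting go of it. Then open the canister that was guarded: its cap may have a right-hand or a left-hand thread, so try both ways, turn it the way that gives until it is loose, lift it off and finish while holding it still in the gripper, at least 5 cm above its seat. Leave the other canister's cap closed and do not disturb the other things on the worktop.

Things in the scene. Friction and masses are not known exactly. Their poses are not given: they have to be found in the camera images.
- canister_1: steel water-filter canister, fixed, 88 mm across, 104 mm tall, with a 34 mm neck up to 130 mm. Origin: centre of its underside (12 mm above the worktop, on the base plate), z up. The two canisters look alike, stand 132 mm apart, and either may be in either place
- canister_2: steel water-filter canister, fixed, 88 mm across, 104 mm tall, with a 34 mm neck up to 130 mm. Origin: centre of its underside (12 mm above the worktop, on the base plate), z up. The two canisters look alike, stand 132 mm apart, and either may be in either place
- cap_1: grey cap on canister_1, 0.14 kg before variation: skirt 62 mm across, 26 mm tall, with a fluted round knob on top, 40 mm across, from 26 to 56 mm above the origin. Origin: centre of the skirt's lower rim, z up the axis; seated it is 110 mm above the canister's origin. One cap has a right-hand, the other a left-hand thread, which cannot be seen
- cap_2: grey cap on canister_2, 0.14 kg before variation: skirt 62 mm across, 26 mm tall, with a fluted round knob on top, 40 mm across, from 26 to 56 mm above the origin. Origin: centre of the skirt's lower rim, z up the axis; seated it is 110 mm above the canister's origin. One cap has a right-hand, the other a left-hand thread, which cannot be seen
- knob_1 (a point): middle of cap_1's knob, on its axis, 41 mm above the cap's origin. Turned the loosening way, the cap comes free between 50 and 77 degrees, stops at about 80, then lifts straight off (26 mm to clear the neck). Turned the other way it meets a hard stop after about 6 degrees and the grip slips or stalls. It turns easily and does not rise by itself
- knob_2 (a point): middle of cap_2's knob, on its axis, 41 mm above the cap's origin. Turned the loosening way, the cap comes free between 50 and 77 degrees, stops at about 80, then lifts straight off (26 mm to clear the neck). Turned the other way it meets a hard stop after about 6 degrees and the grip slips or stalls. It turns easily and does not rise by itself
- guarded_place (a point): point on the filter's base plate (white, 135 x 275 mm, 12 mm thick) under the centre of the guarded canister, at its underside: the left one of the two as seen from the robot. The canister within 30 mm of it is the one to open
- guard: aluminium guard, 0.10 kg before variation: an inverted cup 56 mm across, 28 mm tall, inside 22 mm deep, that sits loosely over the cap's knob, with an upright square eye on top, 40 mm wide along y, 8 mm thick along x, from 28 to 70 mm above the origin. Origin: centre of the cup's lower rim (156 mm above the worktop at the start), z up; the eye's hole runs along x
- guard_eye (a point): centre of the guard's eye, 49 mm above the guard's origin; the hole is 26 mm wide (y) and 30 mm high (z), its upper bar 6 mm and side bars 7 mm thick
- hook_stand: dark steel stand, fixed: base disc 100 mm across, 12 mm post up to 201 mm, and a level rod 8 mm thick from the post along the stand's -x (roughly toward the robot), its axis 195 mm above the worktop; the rod ends 88 mm from the post's axis in a tip turned up 11 mm (top at 210 mm). Origin: centre of the base's underside, z up
- hook_seat (a point): point on the rod's axis, 55 mm from the post's axis, where the eye should hang; the cup is 28 mm in radius and clears the post there
- mug: white mug, 80 x 113 x 91 mm, bystander; origin: centre of underside
- spice_jar: spice jar, 45 mm across, 106 mm tall, bystander; origin: centre of underside
- flat_tin: flat tin, 86 mm across, 40 mm tall, bystander; origin: centre of underside
- tall_tin: tin, 75 mm across, 110 mm tall, bystander; origin: centre of underside
- tea_box: small carton, 69 x 133 x 66 mm, bystander; origin: centre of underside
Not all that is in view belongs to the job. Leave any blue look-alike of the guard alone. Leave any turquoise look-alike of the cap_2 alone.

How it is judged:
By the outcome, as a careful person would: the job done as asked, in the order asked, and still so for the second after the job is handed in, while the arm keeps its last pose, push and grip.
It also fails if it takes over 51 s, if anything falls off the work surface, if the arm or the gripper's body presses on something with over 40 N, if the wrist force passes 120 N, or if a joint passes its speed limit or range.

### The arm

A 6-joint arm with a two-finger parallel gripper is mounted at the origin on a cart in front of the work surface, level with it; the furniture and walls round the work are solid. World frame = base frame: x ahead of the robot, y to its left, z up, the work surface at z = 0. Lengths are in m, angles in rad, forces in N, time in s.
With the tool pointing down it reaches from about 0.275 to 0.75 m from the base axis. Payload 10.2 kg.
Tool frame: the origin (TCP) lies midway between the tips of the shut fingers; the grasp point (between the pads) lies 19 mm behind it (env.hold_point_z is the distance from the TCP to the grasp point, in m); z points along the fingers, y is the line along which they close (so a half turn about z gives the same grasp; the last joint's range is limited). The gripper opens to 85 mm and grips with 20 to 120 N. Pads are 22 mm wide; open, the fingers measure 114 mm over their backs; the gripper's body (76 mm by 85 mm) begins 54 mm behind the grasp point. The pads swing forward as they close: fully open they stand 13 mm farther back than shut.
Start: joints at [0.934, 0.313, 1.498, -0, 1.331, -0.223], TCP at [0.211, 0.481, 0.231] pointing down, gripper open.
Joint ranges: [-2.94, 2.94], [-0.97, 2.17], [0.19, 2.56], [-1.23, 4.37], [0.02, 3.11], [-2.88, 2.88]. Speed limits (rad/s): [2.39, 2.39, 3.01, 3.14, 3.14, 3.14].

### API

Orientations are given as a unit quaternion [x, y, z, w].
In Python, from bench import env, kinematics, monitor, eyes, job gives the robot as it stands. The module is installed in compiled form; this text tells all that it offers. Calls block until the motion is done:
- env.reach(position, orientation): joint-space move of the TCP to a pose.
- env.movel(position, velocity=0.15, frame=None, guard=None): straight line of the TCP; frame=None keeps the orientation; velocity is the mean speed in m/s. With guard (N) it stops when the force on the tool has changed by that much, and returns True; else False.
- env.set_joints(angles): joint-space move.
- env.release() and env.close_gripper(effort=None): open the fingers fully, or close them until they stop; effort is the grip in N (None keeps the last).
- env.hold(seconds).
- kinematics.ik(position, orientation): joint angles nearest the present ones, or None.
- monitor.sense(): the state.
- eyes.grab_frame(name): name is "scene" or "side" or "wrist"; returns a dict with "frame" (480x640x3 uint8, red, green, blue), "mtx" (3x3 intrinsics, pixels), "view" (4x4, takes a point from world to camera coordinates). Camera axes: x right, y down, z forward; pixel columns grow to the right and rows downward; lengths in m; the calibration is good to about 2 mm. The wrist camera is an equidistant fisheye: a pixel r from the principal point sees the ray r / f radians off the axis. A picture is of the moment at which its call begins. There is no depth.
A pose or a line that the arm cannot do raises env.MotionError and nothing moves.
- job.hand_in(): hands the job in; it is judged then, once.
The state is a dict: "clock": time; "joints": joint angles; "qvel": joint speeds; "joint_efforts": joint torques, N m; "position": TCP position; "ee_rot": TCP orientation; "contact_force": force on the tool from outside, world axes, zero at the start; "ft_torque": the same for the moment, N m; "finger_gap": opening from 0.0 (shut) to 1.0 (fully open); "gripper_force": force on a finger pad.
Only numpy, scipy, OpenCV 4.12 (cv2) and the standard library are available. Lean on these libraries where they do the work, as an engineer would, in place of code of your own. Each camera call takes 0.05 s, during which the arm holds its last target. There are 200 camera calls.

## Working session

There is one attempt and no reset: what is moved stays moved. The work goes in short steps, each a Python script; the robot and the scene stay as the last script left them, time stands still between calls to the robot, and variables do not carry over. Pictures are saved under pics/ and viewed, at most 12 in all, crops included, and the job is handed in when it is done.

```bash
mkdir -p pics
python3 - <<'E'
from bench import env,monitor,eyes
import cv2,numpy as np
for n in ("scene","side","wrist"):
    d=eyes.grab_frame(n); cv2.imwrite(f"pics/{n}0.png",d["frame"][:,:,::-1]); np.savez(f"pics/{n}0.npz",**d)
    print(n,d["mtx"].round(1).tolist(),d["view"].round(3).tolist())
s=monitor.sense();print(s["clock"],s["position"],s["ee_rot"],env.hold_point_z,s["finger_gap"])
E
```

```text
scene [[562.7, 0.0, 318.5], [0.0, 562.7, 228.5], [0.0, 0.0, 1.0]] [[0.866, -0.5, 0.015, -0.471], [-0.308, -0.556, -0.772, 0.322], [0.395, 0.664, -0.635, 1.121], [0.0, 0.0, 0.0, 1.0]]
side [[450.2, 0.0, 316.2], [0.0, 450.2, 235.9], [0.0, 0.0, 1.0]] [[-0.832, -0.554, -0.025, 0.522], [-0.266, 0.438, -0.859, 0.262], [0.487, -0.708, -0.511, 0.998], [0.0, 0.0, 0.0, 1.0]]
wrist [[371.6, 0.0, 318.0], [0.0, 371.6, 234.4], [0.0, 0.0, 1.0]] [[0.401, 0.916, -0.001, -0.524], [0.885, -0.388, 0.258, -0.034], [0.235, -0.104, -0.966, 0.378], [0.0, 0.0, 0.0, 1.0]]
0.15 [0.21101328 0.48055042 0.23088603] [ 2.05425350e-01  9.78672680e-01 -4.20341963e-04 -1.85023436e-04] 0.0187 1.0023794599423579
```

View pics/scene0.png

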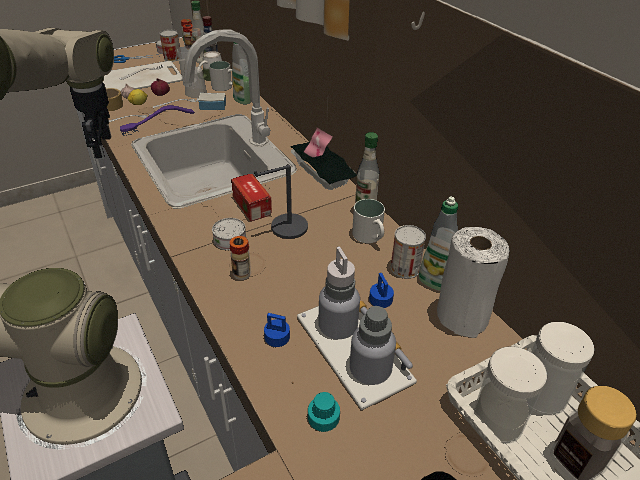

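View pics/side0.png

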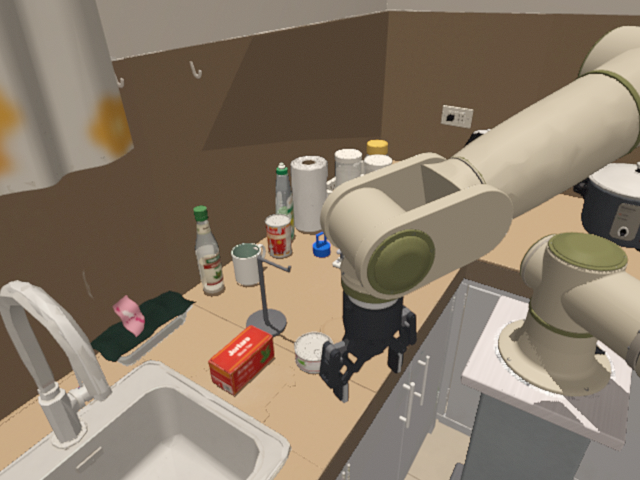

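The scene view shows the guard's eye at about (342,260) on the left canister, the other cap's knob top at (377,313), the stand's base at (290,226), its post top at (289,167) and the rod tip at (256,173). In the side view the arm hides the canisters, and the rod runs from (261,261) to (289,268).

```bash
cat > h.py <<'E'
import numpy as np,cv2
from bench import env,kinematics,monitor,eyes,job
from scipy.spatial.transform import Rotation as R
def ray(d,u,v,fish=False):
    K,V=d["mtx"],d["view"]; x=(u-K[0,2])/K[0,0]; y=(v-K[1,2])/K[1,1]
    if fish:
        r=np.hypot(x,y); c=np.array([x/r*np.sin(r),y/r*np.sin(r),np.cos(r)]) if r>1e-9 else np.array([0,0,1.])
    else: c=np.array([x,y,1.])
    return -V[:3,:3].T@V[:3,3], V[:3,:3].T@c
def onz(d,u,v,z,fish=False):
    o,r=ray(d,u,v,fish); return o+r*(z-o[2])/r[2]
def two(a,b):
    # closest point of two rays (o,dir)
    A=np.zeros((3,3));B=np.zeros(3)
    for o,r in (a,b):
        r=r/np.linalg.norm(r);P=np.eye(3)-np.outer(r,r);A+=P;B+=P@o
    return np.linalg.solve(A,B)
def down(yaw): # tool z down, tool y (closing line) at angle yaw from world x
    y=np.array([np.cos(yaw),np.sin(yaw),0]);z=np.array([0,0,-1.]);x=np.cross(y,z)
    return R.from_matrix(np.c_[x,y,z]).as_quat()
def save(n,d): cv2.imwrite(f"pics/{n}.png",d["frame"][:,:,::-1]); np.savez(f"pics/{n}.npz",**d)
E
python3 - <<'E'
from h import *
s=np.load("pics/scene0.npz"); w=np.load("pics/side0.npz")
f=s["frame"]; c=cv2.resize(f[150:390,180:440],None,fx=2.3,fy=2.3,interpolation=cv2.INTER_CUBIC); cv2.imwrite("pics/crop0.png",c[:,:,::-1])
for n,u,v,z in [("eye",342,261,.205),("knob2",377,313,.178),("base",290,226,.012),("post",289,167,.201),("tip",256,174,.2),("c00",300,316,.012),("c01",360,403,.012),("c11",413,376,.012)]: print(n,onz(s,u,v,z).round(3))
for n,a,b in [("posttop",(289,167),(261,261)),("tip",(256,173),(289,268))]: print(n,two(ray(s,*a),ray(w,*b)).round(3))
E
```

```text
eye [ 0.529 -0.114  0.205]
knob2 [ 0.527 -0.244  0.178]
base [0.597 0.245 0.012]
post [0.597 0.243 0.201]
tip [0.514 0.256 0.2  ]
c00 [ 0.468 -0.049  0.012]
c01 [ 0.462 -0.303  0.012]
c11 [ 0.591 -0.304  0.012]
posttop [0.602 0.258 0.188]
tip [0.517 0.262 0.199]
```

View pics/crop0.png

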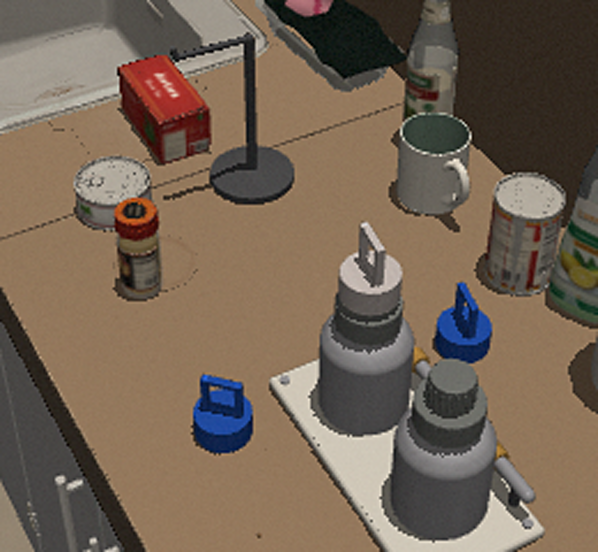

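Run:
```python
from h import *
for p in ([.529,-.114,.33],[.545,.25,.30]):
  for y in (90,-90):
    j=kinematics.ik(np.array(p),down(np.radians(y))); print(p,y,None if j is None else np.round(j,2))
s=monitor.sense(); p=s["position"]+[0,0,.11]
env.movel(p,velocity=.25)
best=min((90,-90),key=lambda y:abs((lambda j:j[5] if j is not None else 9)(kinematics.ik(np.array([.50,-.114,.33]),down(np.radians(y))))))
env.reach(np.array([.50,-.114,.33]),down(np.radians(best)))
d=eyes.grab_frame("wrist");save("w1",d);d2=eyes.grab_frame("side");save("side1",d2)
s=monitor.sense();print(best,s["clock"],s["position"],s["joints"].round(2) if hasattr(s["joints"],'round') else s["joints"])
cv2.imwrite("pics/sidecrop.png",cv2.resize(d2["frame"][180:360,200:420],None,fx=2.5,fy=2.5,interpolation=cv2.INTER_CUBIC)[:,:,::-1])
```

```text
[0.529, -0.114, 0.33] 90 [-0.43  0.3   1.26 -0.    1.58 -2.  ]
[0.529, -0.114, 0.33] -90 [-0.43  0.3   1.26 -0.    1.58  1.14]
[0.545, 0.25, 0.3] 90 [ 0.23  0.45  1.13 -0.    1.57 -1.34]
[0.545, 0.25, 0.3] -90 [ 0.23  0.45  1.13 -0.    1.57  1.81]
-90 3.1917 [ 0.50011801 -0.11341541  0.33003732] [-0.45  0.24  1.34  0.    1.56  1.12]
```

View pics/w1.png

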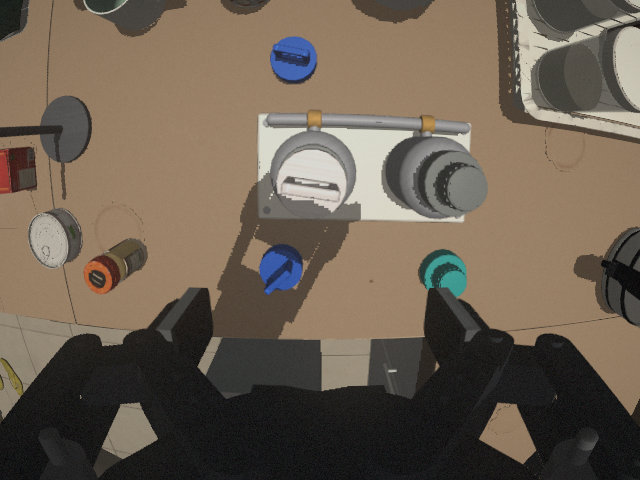

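View pics/sidecrop.png

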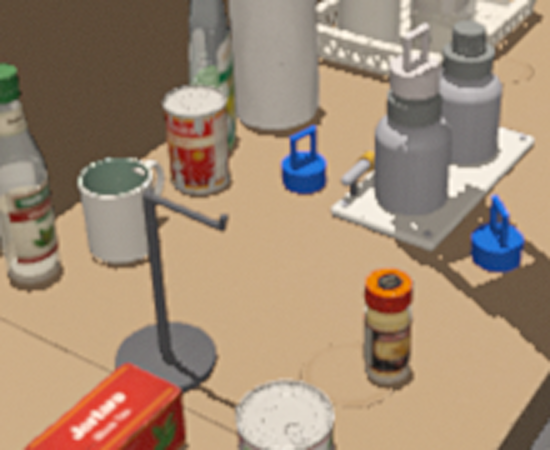

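The wrist view shows the guard at about (312,180), with its eye's top bar near (283–340, 188–200), and both canisters. The side crop shows the post top at full-image (260,258) and the rod tip at (289,267).

Run:
```python
from h import *
d=np.load("pics/w1.npz");f=d["frame"]
c=cv2.resize(f[130:230,250:380],None,fx=5,fy=5,interpolation=cv2.INTER_CUBIC)
s=np.load("pics/scene0.npz")["frame"][240:330,300:400]
c2=cv2.resize(s,None,fx=5,fy=5,interpolation=cv2.INTER_CUBIC)[:450]
cv2.imwrite("pics/c2.png",c[:,:,::-1])
```

```text
(no output)
```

View pics/c2.png

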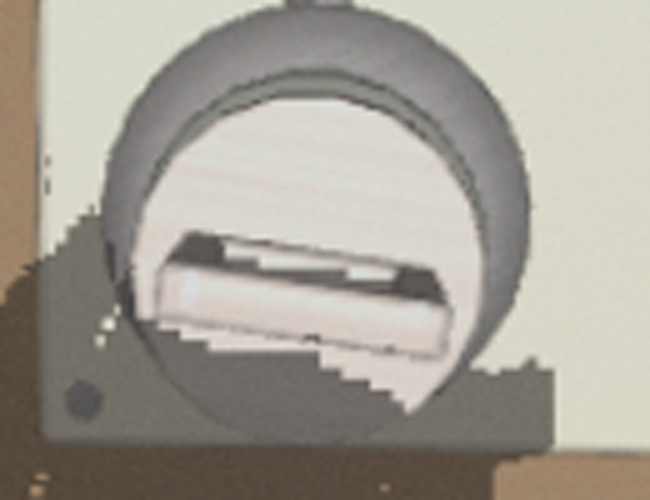

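The crop shows the eye's top face with its corners at about (178,262), (448,305), (440,357) and (160,320) crop pixels, so it is rotated slightly.

Run:
```python
from h import *
d=np.load("pics/w1.npz");s=np.load("pics/scene0.npz");w=np.load("pics/side1.npz")
P=[onz(d,250+a/5,130+b/5,.226,True) for a,b in [(178,262),(448,305),(440,357),(160,320)]]
P=np.array(P);print(P.round(4),P.mean(0).round(4),np.linalg.norm(P[1]-P[0]),np.linalg.norm(P[3]-P[0]))
for a in (P[0]-P[1],P[3]-P[2]): print(np.degrees(np.arctan2(a[1],a[0])))
print("scene top", onz(s,342,250,.226)[:2])
print("knob2",onz(d,462,187,.178,True)[:2])
print("cup", onz(d,250+312/5,130+268/5,.184,True)[:2])
for n,a,z in [("post",(260,258),.201),("tip",(289,266.5),.21)]: print(n,onz(w,*a,z)[:2])
print("tip scene",onz(s,256,172,.21)[:2])
```

```text
[[ 0.5352 -0.0918  0.226 ]
 [ 0.5294 -0.1279  0.226 ]
 [ 0.5223 -0.127   0.226 ]
 [ 0.5274 -0.0893  0.226 ]] [ 0.5286 -0.109   0.226 ] 0.036613076341533955 0.008260007188332148
80.91060066911116
82.41430044028651
scene top [ 0.53305299 -0.1059945 ]
knob2 [ 0.52790563 -0.23434727]
cup [ 0.52908111 -0.10908281]
post [0.59306642 0.26678762]
tip [0.51030616 0.26984616]
tip scene [0.5113292 0.2498428]
```

Run:
```python
from h import *
w=np.load("pics/side1.npz"); print("side eye top",onz(w,366.5,194,.226)[:2])
q=down(np.radians(-98.5))
env.reach(np.array([.529,-.109,.29]),q)
hit=env.movel(np.array([.529,-.109,.187]),velocity=.12,guard=8)
print(hit,monitor.sense()["position"])
env.close_gripper(40)
s=monitor.sense();print(s["finger_gap"],s["gripper_force"],s["contact_force"])
env.movel(np.array([.529,-.109,.30]),velocity=.15)
s=monitor.sense();print(s["finger_gap"],s["gripper_force"],s["contact_force"])
qs=down(np.radians(-98))
env.reach(np.array([.43,.262,.30]),qs)
d=eyes.grab_frame("wrist");save("w2",d)
s=monitor.sense();print(s["clock"],s["position"],s["joints"])
```

```text
side eye top [ 0.52210187 -0.09460772]
False [ 0.52934341 -0.10918815  0.18795127]
0.4617928400122263 40.085545778274536 [-0.74008738  1.12027732  2.1189869 ]
0.4633690903758208 40.258119106292725 [ 0.21183027  0.53751288 -0.47705416]
7.3833 [0.43058581 0.26121084 0.29984029] [ 3.12344999e-01  2.24236188e-01  1.43529276e+00 -1.68487450e-04
  1.48227833e+00  2.02417808e+00]
```

View pics/w2.png

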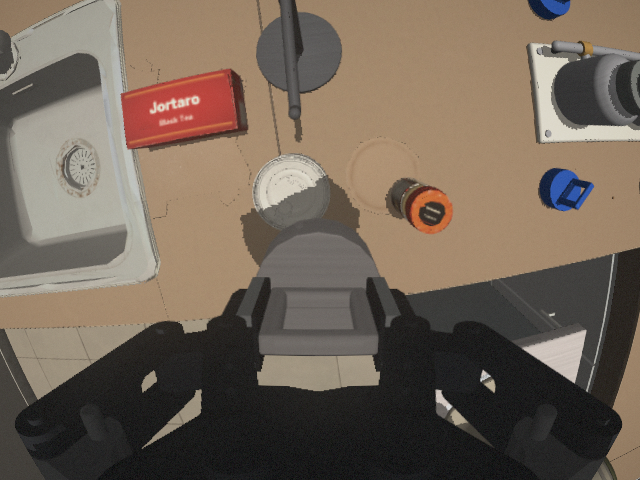

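The guard is held level between the fingers. In the wrist view the rod tip is at about (294,110), the rod goes up to (288,0), and the stand's base disc is centred at (299,52).

Run:
```python
from h import *
d=np.load("pics/w2.npz")
for n,u,v,z in [("tip",294,111,.21),("rodA",290,40,.199),("rodB",292,85,.199),("base",299,52,.01)]: print(n,onz(d,u,v,z,True).round(4))
# rod edges by darkness
g=d["frame"].astype(int).sum(2)
for v in (10,20,85,100,110,115):
  r=g[v,270:320]; print(v,r[::2])
# guard self-check: eye top bar centre in hand
s=monitor.sense();print(onz(d,319,341,s["position"][2]+.040,True),s["position"])
```

```text
tip [0.5135 0.2643 0.21  ]
rodA [0.5624 0.2608 0.199 ]
rodB [0.5317 0.2637 0.199 ]
base [0.5982 0.2595 0.01  ]
10 [385 390 389 390 394 271 222 258 271 252 222 136 101 147 393 391 392 398
 394 394 391 390 383 394 395]
20 [391 394 263 261 268 252 210 245 267 263 227 176 131 127 178 269 276 272
 274 270 272 267 270 263 269]
85 [267 252 190 261 269 271 269 277 249 223 261 284 268 243 202 273 274 275
 273 277 280 282 272 281 267]
100 [355 347 417 412 405 408 405 411 414 293 242 271 279 264 224 306 409 408
 417 408 423 408 411 408 415]
110 [416 333 374 405 412 411 415 414 415 327 231 258 270 262 227 156 415 412
 413 414 412 421 413 420 415]
115 [418 360 277 415 412 414 413 416 417 329 228 237 250 249 209 282 413 411
 416 412 422 413 414 408 409]
[0.43290421 0.26040263 0.33984029] [0.43058581 0.26121084 0.29984029]
```

Run:
```python
from h import *
q=down(np.radians(-94)); X=np.array([.9976,-.0698]);post=np.array([.598,.2595])
at=lambda r,z:np.r_[post-r*X,z]
env.reach(at(.13,.24),q)
env.movel(at(.13,.1835),velocity=.15)
hit=env.movel(at(.056,.1835),velocity=.08,guard=6)
s=monitor.sense();print(hit,s["clock"],s["position"],s["contact_force"])
d=eyes.grab_frame("side");save("side2",d); d2=eyes.grab_frame("wrist");save("w3",d2); d3=eyes.grab_frame("scene")
a=[cv2.resize(x,(400,300),interpolation=cv2.INTER_CUBIC) for x in (d["frame"][200:350,190:390],d3["frame"][110:260,200:400])]
cv2.imwrite("pics/c3.png",np.hstack(a)[:,:,::-1])
```

```text
False 9.375 [0.54183676 0.26350241 0.18358857] [-0.26950959  0.50922506 -0.41228459]
```

View pics/c3.png

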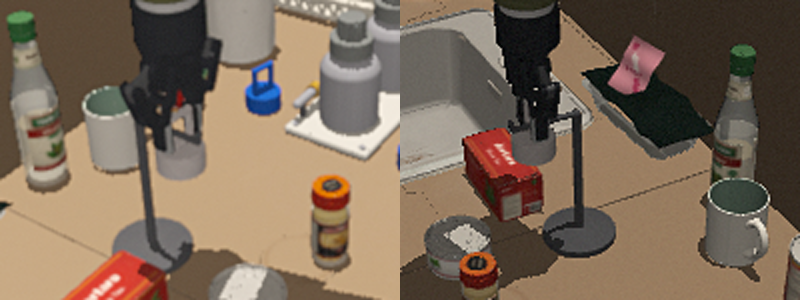

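Both views show the rod entering the eye with no contact. Next I lower it, let go and check.

Run:
```python
from h import *
p=np.array(monitor.sense()["position"])
hit=env.movel(p+[0,0,-.022],velocity=.05,guard=3)
s=monitor.sense();print(hit,s["position"],s["contact_force"])
env.release()
env.movel(np.array(monitor.sense()["position"])+[0,0,.13],velocity=.15)
d=eyes.grab_frame("side"); d3=eyes.grab_frame("scene");save("sc3",d3)
a=[cv2.resize(x,(400,300),interpolation=cv2.INTER_CUBIC) for x in (d["frame"][230:320,220:340],d3["frame"][130:250,220:380])]
cv2.imwrite("pics/c4.png",np.hstack(a)[:,:,::-1]);print(monitor.sense()["clock"])
```

```text
True [0.54217986 0.26361575 0.16589492] [0.20951878 0.39005279 5.55531253]
11.55
```

View pics/c4.png

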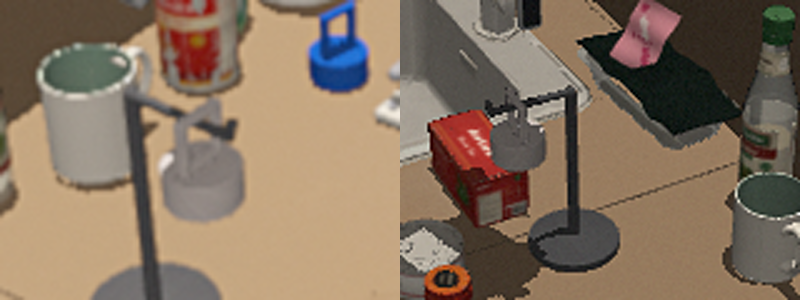

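The guard hangs by its eye on the rod, clear of the post. Now a look at the cap from above.

Run:
```python
from h import *
p=np.array(monitor.sense()["position"])
env.reach(np.array([.48,-.109,.29]),down(np.radians(-90)))
d=eyes.grab_frame("wrist");save("w4",d)
s=monitor.sense();print(s["clock"],s["position"])
c=cv2.resize(d["frame"][100:280,240:480],(800,600),interpolation=cv2.INTER_CUBIC);cv2.imwrite("pics/c5.png",c[:,:,::-1])
```

```text
13.0083 [ 0.48034699 -0.10824887  0.28998257]
```

View pics/c5.png

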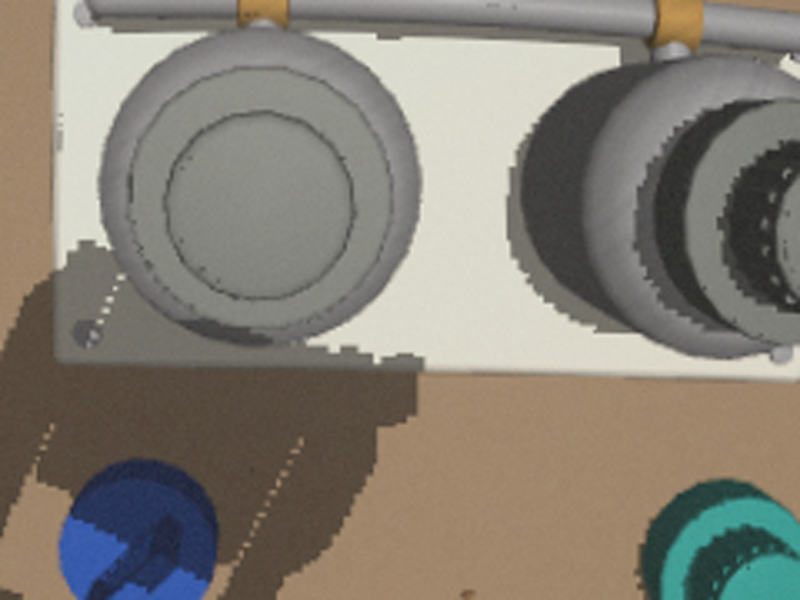

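The knob's top circle is centred at crop (260,205), which is image (318,161.5).

Run:
```python
from h import *
d=np.load("pics/w4.npz")
k=onz(d,318,161.5,.178,True); sk=onz(d,240+261/3.333,100+198/3.333,.148,True); print(k,sk)
k=k[:2]
q=down(np.radians(-25))
env.reach(np.r_[k,.25],q)
print(env.movel(np.r_[k,.148],velocity=.12,guard=8))
env.close_gripper(50)
s=monitor.sense();j0=np.array(s["joints"]);np.save("j0.npy",j0);print(s["clock"],s["finger_gap"],s["position"],s["contact_force"],s["ft_torque"],j0)
for a in (-15,15):
    j=j0.copy(); j[5]+=np.radians(a); env.set_joints(j); s=monitor.sense(); print(a,s["ft_torque"],s["contact_force"],s["joint_efforts"][5],s["clock"])
    if a<0:
        env.set_joints(j0); s=monitor.sense(); print("back",s["ft_torque"])
```

```text
[ 0.52884452 -0.10848547  0.178     ] [ 0.52848867 -0.10870957  0.148     ]
False
15.5167 0.45092147878113165 [ 0.52904976 -0.108561    0.14850786] [-0.28387347  0.45876425  4.49655843] [0.0580586  0.195778   0.00024363] [-4.19433199e-01  4.22935713e-01  1.56793152e+00  3.46164027e-06
  1.14984646e+00  1.68413441e-02]
-15 [ 0.0597425   0.10867913 -0.00159637] [-0.10839472  0.2351538   1.26572529] -0.32400825060904026 15.875
back [ 0.03159328  0.04769191 -0.00446948]
15 [-0.58861118  0.06127184  0.35792979] [-0.52762738 -4.51272545  0.63791097] 0.6557516008615494 16.5917
```

Turning by −j6 (counter-clockwise) gives and the other way stops, so it has a right-hand thread.

Run:
```python
from h import *
j0=np.load("j0.npy")
for a in (-40,-66,-71,-76,-80,-84):
    j=j0.copy(); j[5]+=np.radians(a); env.set_joints(j); s=monitor.sense(); print(a,np.round(s["ft_torque"],2),np.round(s["contact_force"],1),s["clock"])
    if a<-60 and abs(s["ft_torque"][2])>.2: break
p=np.array(s["position"])
hit=env.movel(p+[0,0,.012],velocity=.04,guard=12)
s=monitor.sense();print(hit,s["position"],s["contact_force"],s["finger_gap"],s["clock"])
```

```text
-40 [ 0.28 -0.1  -0.04] [0.1 1.  1.6] 17.5083
-66 [0.14 0.07 0.01] [ 0.2 -0.1  1.1] 18.0167
-71 [ 0.17 -0.1  -0.05] [1.6 0.7 0.4] 18.2667
-76 [ 0.47 -0.26 -0.73] [0.7 2.7 1.2] 18.5167
True [ 0.52884441 -0.10814788  0.15063369] [-3.24823047  1.26091597 13.73389508] 0.45252378576670416 18.725
```

Run:
```python
from h import *
env.hold(.2)
s=monitor.sense();print(s["position"],np.round(s["contact_force"],1),np.round(s["ft_torque"],2),s["finger_gap"],s["gripper_force"])
j=np.array(s["joints"]);j[5]+=np.radians(3);env.set_joints(j)
s=monitor.sense();print(s["position"],np.round(s["contact_force"],1),np.round(s["ft_torque"],2))
p=np.array(s["position"])
hit=env.movel(p+[0,0,.02],velocity=.04,guard=15)
s=monitor.sense();print(hit,s["position"],np.round(s["contact_force"],1),np.round(s["ft_torque"],2),s["finger_gap"],s["clock"])
d=eyes.grab_frame("side");d3=eyes.grab_frame("scene");d4=eyes.grab_frame("wrist")
save("w6",d4);save("side6",d);save("sc6",d3)
```

```text
[ 0.52878341 -0.10811128  0.15072147] [-4.6  1.9 13.9] [ 0.23  0.87 -0.69] 0.45398548472680345 55.94732701778412
[ 0.52857131 -0.10808655  0.15038766] [-0.1  0.7 -0.9] [ 0.1  -0.11 -0.02]
False [ 0.52848452 -0.10809559  0.17034213] [ 0.3  0.2 -1.9] [ 0.06 -0.02  0.02] 0.45513721600085655 19.8167
```

Run:
```python
from h import *
p=np.array(monitor.sense()["position"])
hit=env.movel(p+[0,0,.075],velocity=.08,guard=15); env.hold(.5)
s=monitor.sense();print(hit,s["position"],np.round(s["contact_force"],1),s["finger_gap"],s["gripper_force"],s["clock"])
d=eyes.grab_frame("side");d3=eyes.grab_frame("scene")
a=[cv2.resize(x,(400,400),interpolation=cv2.INTER_CUBIC) for x in (d["frame"][150:330,230:410],d3["frame"][130:380,230:480])]
cv2.imwrite("pics/c7.png",np.hstack(a)[:,:,::-1])
```

```text
False [ 0.52842833 -0.10807269  0.24510568] [ 0.1  0.1 -1.9] 0.45775094120344856 54.318058490753174 21.55
```

View pics/c7.png

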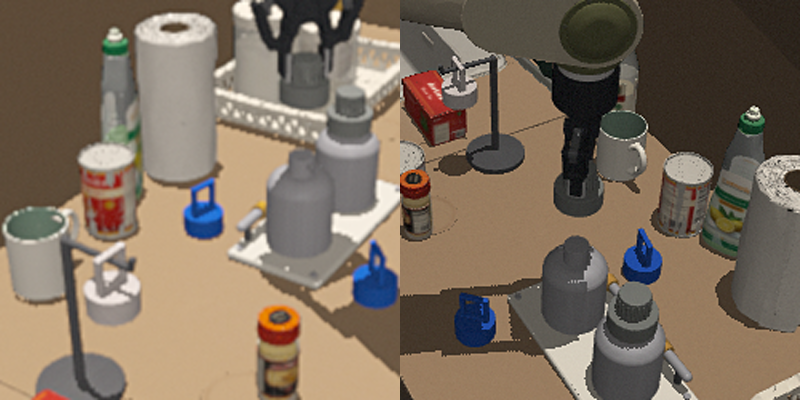

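The cap is in the gripper well above the bare neck, the guard hangs on the hook, and the other cap is still closed.

```bash
python3 -c "
from h import *
print(job.hand_in())"
```

```text
the job is handed in; nothing more can be done
None
```

The job is handed in at about 22 s of the 51 s allowed: the guard hangs by its eye on the hook, and the guarded canister's cap (right-hand thread) is off and held in the gripper about 9 cm above its seat. The other cap was left closed, and I saw nothing disturbed in the last pictures.

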